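# Let the painting stand out to its next hole and lay a birdhouse board across it

### The arm

A 7-joint arm with a two-finger parallel gripper is mounted at the origin on the work surface. World frame = base frame: x ahead of the robot, y to its left, z up, the work surface at z = 0. Lengths are in m, angles in degrees, forces in N, time in s.
With the tool pointing down it reaches from about 0.4 to 0.875 m from the base axis. Payload 6.5 kg.
Tool frame: the origin (TCP) lies at the very end of the fingers, on their centre line; the grasp point (between the pads) lies 19 mm behind it; y points along the fingers, x is the direction in which the jaws open and shut, and the axes are right-handed (so a half turn about y gives the same grasp; the last joint's range is limited). The gripper opens to 88 mm and grips with 3 to 60 N. Pads are 18 mm wide; open, the fingers measure 123 mm over their backs; the gripper's body (75 mm by 187 mm) begins 45 mm behind the grasp point.
Start: joints at [63.931, 30.733, -0.252, 88.115, 0.149, 61.152, -4.079], TCP at [0.246, -0.601, 0.239] pointing down, gripper open.
Joint ranges: [-154.64, 154.64], [-21.42, 123.67], [-72.66, 72.17], [13.99, 137.28], [-74.86, 254.86], [10.95, 109.41], [-158.01, 158.01]. Speed limits (degrees/s): [136.94, 136.94, 180, 180, 180, 180, 180].

### API

Orientations are given as [roll, pitch, yaw] about the fixed x, y, z axes, in that order (R = Rz(yaw) Ry(pitch) Rx(roll)).
In Python, from rig import bot, imaging gives the robot as it stands. The module is installed in compiled form; this text tells all that it offers.
- The arm moves only by the tool arm_command, never from a script. Its arguments are lists of equal length, an entry for each row: "claw": the closure, from -1 (fully open) to 1 (shut); "travel": the shift along the tool's x, y, z in units of 40 mm (1.0 is 40 mm), a list of three; "dr": the turn, a rotation vector about the tool's x, y, z in units of 5 degrees (1.0 is 5 degrees), a list of three. A call has 1 to 5 rows; each row shifts and turns the commanded pose from where the row before left it, along the tool's axes as they then stand; what a row does not reach is not made up. A row lasts 1/12 s, in which the tool goes at most 41.7 mm and 7.16 degrees, less where a joint would pass 70% of its speed; a pose out of reach is approached as far as the arm can. A call is refused whole if a number of a shift passes 1 or a number of a turn 1, either way. A call with a gripper value outside its range is refused whole. The fingers move at their own pace and stop on an object; "squeeze" is the grip in N (left out, the last holds). Time passes only in rows, so rows that do not move let the fingers close. It gives the time, the measured TCP pose, the force and the opening at its end, in the units of the state.
- bot.read_state(): the state, without advancing time (a new reading comes with each control period).
- imaging.capture(name): name is "scene" or "top" or "wrist"; returns the picture (420x560x3 uint8, red, green, blue); there is no depth.
- imaging.camera_params(name): a dict with "fx", "fy", "cx", "cy" (pixels), "rvec" (rotation vector, rad) and "tvec" (3), from world to camera coordinates, as OpenCV has them. Camera axes: x right, y down, z forward; pixel columns grow to the right and rows downward; lengths in m; the calibration is good to about 2 mm. A picture is of the moment at which its call begins: read the wrist's pose just before it. camera_params takes no time and is no camera call; for the wrist camera it gives the pose at the moment of the call.
- bot.sign_off(): hands the job in, once; it reports no verdict.
The state is a dict: "time": time; "joint_pos": joint angles; "qd": joint speeds; "joint_torque": joint torques, N m; "position": TCP position; "ee_rot": TCP orientation; "contact_force": force on the tool from outside, world axes, zero at the start; "wrist_torque": the same for the moment, N m; "width": finger opening in m.
Only numpy, scipy, OpenCV 4.12 (cv2) and the standard library are available. Lean on these libraries where they do the work, as an engineer would, in place of code of your own. Each camera call takes 0.05 s, during which the arm holds its last target.

### The job

The painting stand is set one hole too narrow for the birdhouse's pale back board. Press the stand's brass spring button down flush and slide the outer tube out, away from the fixed rest, without forcing it, until the button pops up in the next hole; then lay the board flat across both rests, ready for painting, without dropping it, and let go. Leave the other things on the worktop where they are.

Things in the scene. Friction and masses are not known exactly. Their poses are not given: they have to be found in the camera images.
- stand: Shop-made painting stand, screwed down. Origin on the worktop; base board x -85 to +75, y -165 to +165 mm, 12 mm thick. A fixed rest stands at its -y end; a bright 26 mm square inner tube is held there and runs along +y (axis at x = +50 mm). An outer steel tube slides over it along +y, away from the fixed rest, and carries the moving rest. More than 25 N on the stand harms it.
- fixed_rest (a point): Middle of the top edge of the fixed rest, a pale wooden rail 12 mm thick (y) and 104 mm long (stand x -70 to +34 mm), at stand x = -18, y = -141 mm, 52 mm above the worktop.
- moving_rest (a point): Middle of the top edge of the moving rest, a like rail (12 mm thick, 104 mm long, 52 mm above the worktop) that moves with the outer tube; stand x = -18 mm, at the start y = -45 mm, 96 mm from the fixed rest; one hole further it is 141 to 171 mm from it.
- tube_top (a point): On the flat top of the outer tube, at the centre of the hole the button starts in; moves with the tube. Tube 32 mm square (stand x 34 to 66), top at z = 45 mm, 2 mm wall, 11 mm holes. It rubs with about 4 N. The next hole is 45 to 75 mm nearer the fixed rest: drilled by hand, spacing not known better, only the pop tells. There the button springs up (unless covered) and the tube stops dead.
- button_top (a point): Top of the brass round-headed spring button, 10 mm wide, on the fixed inner tube at stand x = +50, y = +55 mm; it moves only up and down. Up, it stands 6 mm proud of the outer tube's top. It takes 2 N, 3.5 N when flush. Under 4 mm down it still locks. Held flush by a fingertip, its round head gives way under the tube wall when the tube is pushed along with some 12 N, then stays under it.
- button (a joint): How far the button is down, in m: about 0 when up in a hole (locked), 0.006 when flush with the top of the outer tube, about 0.008 while it rides under the tube's wall between two holes.
- ledge (a point): Black thumb ledge at the outer tube's +y end: middle of the lower edge of its face that looks to the fixed rest, level with the tube's top. 14 mm high, 36 mm wide (x), 17 mm long; the face is 13 mm from the centre of the hole the button starts in. A fingertip some 20 mm wide along the tube can press the button and push the tube by this face at once.
- panel: The back board: loose pale wooden board lying flat, 56 mm (x) by 200 mm (y) by 12 mm thick, 0.06 to 0.12 kg. Origin at the centre of its underside. It goes with its length along the stand's y, its underside on both rests, an end sticking out past each, and its whole width on the 104 mm long rails (not over the tube).
- birdhouse: Bystander: small brown wooden birdhouse, 120 x 120 mm, 190 mm tall, with a hinged dark roof; origin at the centre of its underside.
- hammer: Bystander: red plastic hammer lying flat, about 300 mm long; origin at its underside.
- nail_set: Bystander: steel nail set (punch), 11 mm thick, 110 mm long, lying flat; origin at the centre of its underside.
- jar: Bystander: closed glass jar with a metal lid, 72 mm in diameter, 95 mm tall; origin at the centre of its underside.
- brush_holder: Bystander: grey silicone block 75 x 130 x 65 mm with three upright paint brushes, 172 mm tall in all; origin at the centre of its underside.
- offcut: Bystander: brown wooden offcut, 50 x 90 x 18 mm, lying flat; not the board. Origin at the centre of its underside.
- nail_tin: Bystander: closed low round metal tin of nails, 68 mm in diameter, 50 mm tall; origin at the centre of its underside.

How it is judged (in metres and radians):
On the way, in this order (a step that is already met when the one before it is completed fails the run):
1. the button is pressed down by the fingers, to about flush (value of joint button above 0.0045 m and contact force between the fingers and stand above 1 N), for 0.05 s.
2. the tube has been slid out by one hole spacing and the button has popped up in the next hole (y of moving_rest in the frame of stand between -0.002 and 0.0325 m and value of joint button below 0.0015 m), for 0.3 s.
At the end, for the whole second after the job is handed in: Button up (under 1.5 mm down) in the next hole: moving rest at stand y -2 to +32.5 mm. Board still and flat (0.05 rad), underside on both rests within 3 mm, in line with the tube within 0.25 rad, both rests' middles within 97 mm of the board's middle along it, its centre at stand x -50 to +14 mm (all of step 2 and y of fixed_rest in the frame of panel between -0.097 and 0.097 m and y of moving_rest in the frame of panel between -0.097 and 0.097 m and x of panel in the frame of stand between -0.05 and 0.014 m and z of panel in the frame of stand between 0.049 and 0.055 m and angle between panel's own z axis and vertical below 0.05 rad and angle between the y axis of panel and the y axis of stand, either way round below 0.25 rad and linear speed of panel below 0.01 m/s); the robot touches nothing.
It fails at once if the stand is forced: the fingers push on it with more than 25 N (contact force between the fingers and stand above 25 N).
It fails at once if the board is dropped: it falls free, faster than 0.6 m/s (contact force between the fingers and panel below 0.1 N and linear speed of panel above 0.6 m/s).
It fails at once if another thing on the worktop is moved by more than 20 mm (distance of any of birdhouse, hammer, nail_set, jar, brush_holder, offcut, nail_tin from where it was at the start of the episode above 0.02 m).
It also fails if it takes over 64 s, if anything falls off the work surface, if the arm or the gripper's body presses on something with over 40 N, if the wrist force passes 120 N, or if a joint passes its speed limit or range.

## Working session

There is one attempt and no reset: what is moved stays moved. The work goes in short steps, Python scripts to look and compute and a tool call to move; the robot and the scene stay as the last step left them, time stands still between calls to the robot, and variables do not carry over. Pictures are saved under pics/ and viewed, and the job is handed in when it is done.

Besides the shell and the picture viewer there is one more tool, called after ">>>" by a JSON object that holds its "name" and its "arguments". arm_command: Moves the arm, as the interface text tells. Its arguments: {"type":"object","properties":{"claw":{"type":"array"},"travel":{"type":"array"},"dr":{"type":"array"},"squeeze":{"type":"number"}},"required":["claw","travel","dr"]}

```bash
mkdir -p pics; python3 - <<'E'
from rig import bot, imaging
import cv2
s=bot.read_state(); print(s)
for n in ("scene","top"):
    im=imaging.capture(n); cv2.imwrite(f"pics/{n}0.png",im[:,:,::-1]); print(n,imaging.camera_params(n))
E
```

```text
{'time': 0.0, 'joint_pos': array([63.93115398, 30.77715441, -0.25381224, 88.17049546,  0.14972229,
       61.15242835, -4.08002982]), 'qd': array([-0.04014664, -0.02011171, -0.03683632, -0.0391149 ,  0.07500135,
        0.0082738 , -0.01405343]), 'joint_torque': array([-1.33874513e-03, -5.70984292e+01,  9.89804752e-01, -2.51603132e+01,
       -5.63633360e-02,  1.79876183e-02,  1.90602814e-04]), 'position': array([ 0.24613374, -0.60092727,  0.23784443]), 'ee_rot': array([-90.0082355 ,   0.09941567, -67.72065871]), 'contact_force': array([-0.58686296,  0.92723691, -1.02360501]), 'wrist_torque': array([ 0.01728534, -0.0358942 ,  0.02295338]), 'width': 0.08836450845558666}
scene {'fx': 384.3585194359238, 'fy': 384.3585194359238, 'cx': 273.72306055789505, 'cy': 209.20834956804143, 'rvec': array([ 1.20161185,  2.51588924, -0.7569955 ]), 'tvec': array([ 0.28450806, -0.32897563,  1.28201489])}
top {'fx': 454.64304646194256, 'fy': 454.64304646194256, 'cx': 277.00214914249636, 'cy': 208.2019152675088, 'rvec': array([ 2.15389337, -2.14285564,  0.13354001]), 'tvec': array([0.05716534, 0.52583444, 1.19368858])}
```

View pics/scene0.png

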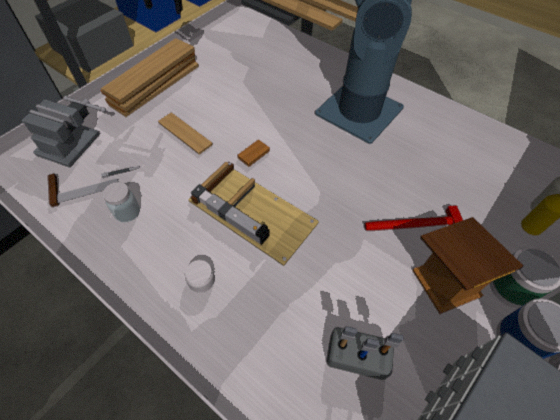

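View pics/top0.png

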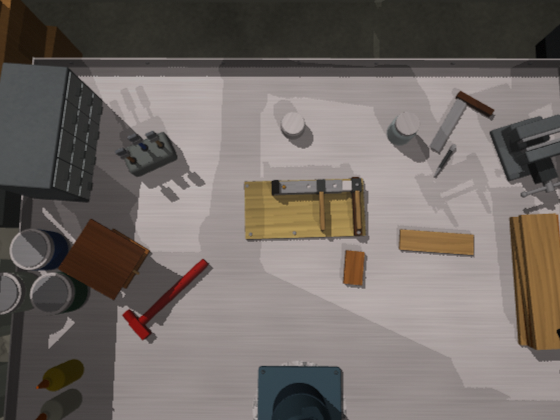

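```bash
cat > h.py <<'E'
import numpy as np, cv2
from rig import bot, imaging
def cam(n):
    p=imaging.camera_params(n); K=np.array([[p['fx'],0,p['cx']],[0,p['fy'],p['cy']],[0,0,1]])
    return K,np.array(p['rvec'],float),np.array(p['tvec'],float)
def proj(c,P):
    K,r,t=c; return cv2.projectPoints(np.array(P,float).reshape(-1,1,3),r,t,K,None)[0].reshape(-1,2)
def ray(c,uv,z):
    K,r,t=c; R=cv2.Rodrigues(r)[0]; o=-R.T@t
    uv=np.array(uv,float).reshape(-1,2); d=(np.linalg.inv(K)@np.c_[uv,np.ones(len(uv))].T).T@R
    return o+d*((z-o[2])/d[:,2])[:,None]
def save(n,im,box=None,f=1):
    if box: im=im[box[1]:box[3],box[0]:box[2]]
    im=cv2.resize(im,None,fx=f,fy=f,interpolation=cv2.INTER_CUBIC)
    cv2.imwrite('pics/'+n,im[:,:,::-1])
E
python3 - <<'E'
from h import *
c=cam('top')
print(proj(c,[[0,0,0],[.5,0,0],[.5,.3,0],[.246,-.601,.239]]))
print(ray(c,[[437,242],[305,210],[354,267]],0))
t=cv2.imread('pics/top0.png')[:,:,::-1]; s=cv2.imread('pics/scene0.png')[:,:,::-1]
save('t1.png',t,(230,160,490,300),3); save('s1.png',s,(140,100,340,280),4)
s=bot.read_state()
print(cam('wrist'))
E
```

```text
[[298.77485031 408.47774579]
 [298.65867703 219.12102028]
 [190.60796071 218.60872785]
 [580.8217671  325.11725925]]
[[ 0.4386317  -0.37967378  0.        ]
 [ 0.52557173 -0.01762842  0.        ]
 [ 0.36925472 -0.15095568  0.        ]]
(array([[378.16833138,   0.        , 279.44755475],
       [  0.        , 378.16833138, 214.98206167],
       [  0.        ,   0.        ,   1.        ]]), array([-2.42317715,  1.62712099,  0.21432903]), array([-0.64929381, -0.0335109 ,  0.39107645]))
```

View pics/t1.png

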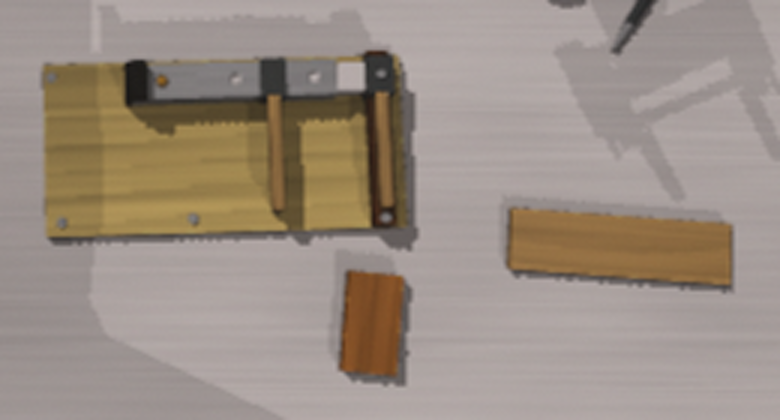

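View pics/s1.png

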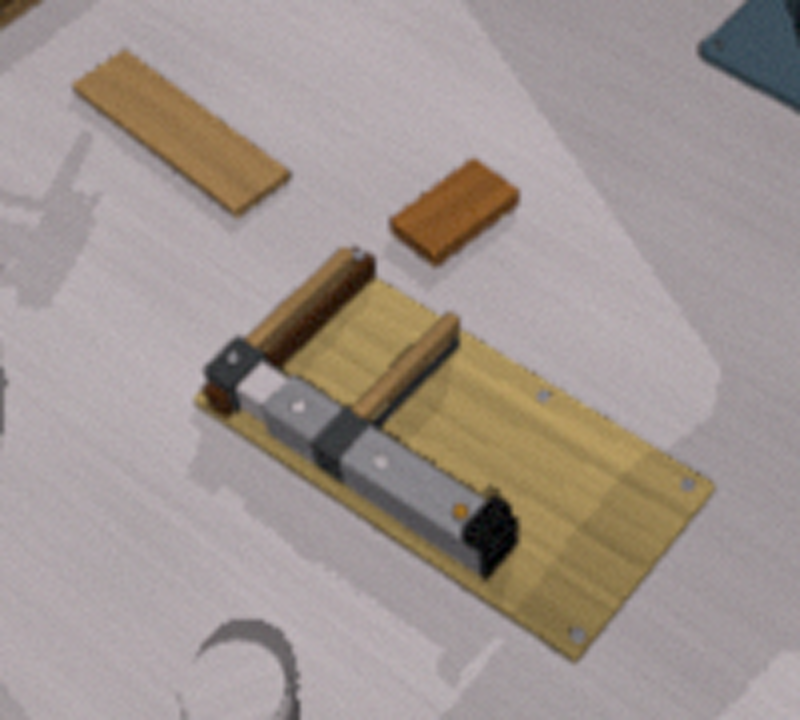

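```bash
cat > m1.py <<'E'
from h import *
ct,cs=cam('top'),cam('scene')
T=lambda a:np.array(a)/3+[230,160]
S=lambda a:np.array(a)/4+[140,100]
loc=[[.075,.165],[-.085,.165],[-.085,-.165],[.075,-.165]]
pt=ray(ct,T([[43,63],[49,236],[404,228],[398,58]])-.33,.012)
print(pt)
ps=ray(cs,S([[577,657],[713,487],[198,401]])-.3,.012); print(ps)
def fit(L,P):
    L=np.array(L);P=np.array(P)[:,:2];l=L-L.mean(0);p=P-P.mean(0)
    a=np.arctan2((l[:,0]*p[:,1]-l[:,1]*p[:,0]).sum(),(l*p).sum())
    R=np.array([[np.cos(a),-np.sin(a)],[np.sin(a),np.cos(a)]]);t=P.mean(0)-R@L.mean(0)
    print(np.degrees(a),t,'res',np.round((P-(L@R.T+t))*1000,1).tolist());return a,t
fit(loc,pt); fit([loc[0],loc[1],loc[3]],ps)
a,t=fit(loc+[loc[0],loc[1],loc[3]],np.r_[pt,ps])
# button
print('btn top',ray(ct,T([162,81])-.33,.049),'scene',ray(cs,S([460,511])-.3,.049))
R=np.array([[np.cos(a),-np.sin(a)],[np.sin(a),np.cos(a)]])
print('btn pred',R@[.05,.055]+t)
# panel
pb=ray(ct,T([[510,208],[509,268],[730,286],[731,225]])-.33,.012)
fit([[.028,.1],[-.028,.1],[-.028,-.1],[.028,-.1]],pb)
pb=ray(cs,S([[74,88],[126,50],[290,175],[238,213]])-.3,.012);print(pb)
fit([[.028,-.1],[-.028,-.1],[-.028,.1],[.028,.1]],pb)
E
python3 m1.py
```

```text
[[ 0.60542973  0.1522354   0.012     ]
 [ 0.44519652  0.14430762  0.012     ]
 [ 0.45413048 -0.17862587  0.012     ]
 [ 0.61145583 -0.17619255  0.012     ]]
[[ 0.60403751  0.15435527  0.012     ]
 [ 0.44882539  0.14823946  0.012     ]
 [ 0.61599954 -0.16943076  0.012     ]]
1.4214582789420658 [ 0.5340516  -0.01444482] res [[0.5, -0.1], [0.2, -4.1], [1.0, 2.9], [-1.7, 1.3]]
2.0158478795120325 [ 0.5365689  -0.01134012] res [[-1.7, -1.8], [3.0, -2.3], [-1.3, 4.2]]
1.64040167252243 [ 0.53497383 -0.01304743] res [[0.2, -1.8], [-0.1, -5.1], [-0.6, 1.8], [-3.2, -0.4], [-1.2, 0.3], [3.5, -1.2], [1.3, 6.4]]
btn top [[0.582206   0.04213824 0.049     ]] scene [[0.5852772  0.04447424 0.049     ]]
btn pred [0.58337888 0.04336135]
-4.184129379235615 [ 0.4382025  -0.37363596] res [[-0.6, 0.6], [0.8, -1.0], [0.2, 0.0], [-0.5, 0.4]]
[[ 0.46361537 -0.46781595  0.012     ]
 [ 0.40722642 -0.46809324  0.012     ]
 [ 0.42280934 -0.26755388  0.012     ]
 [ 0.47556973 -0.27096226  0.012     ]]
-3.7985674334264896 [ 0.44230522 -0.36860633] res [[-0.0, 2.4], [-0.5, -1.6], [1.8, -0.6], [-1.3, -0.3]]
```

```bash
cat > plan.py <<'E'
from h import *
from scipy.spatial.transform import Rotation as Ro
def plan(target,yaw,n,wr=None):
    s=bot.read_state(); p=np.array(s['position']); e=s['ee_rot']; R=Ro.from_euler('xyz',e,degrees=True)
    Rt=Ro.from_euler('xyz',[-90,0,yaw],degrees=True)
    rv=(R.inv()*Rt).as_rotvec(degrees=True); step=Ro.from_rotvec(rv/n,degrees=True)
    d=(np.array(target)-p)/n
    print('pos',p.round(4),'rot',e.round(2),'delta mm',((np.array(target)-p)*1000).round(1),'dr/row',(rv/n/5).round(3))
    for i in range(n):
        print(i,(R.inv().apply(d)/.04).round(3).tolist()); R=R*step
E
python3 - <<'E'
from plan import *
K,r,t=cam('wrist'); Rc=cv2.Rodrigues(r)[0]; o=-Rc.T@t
s=bot.read_state(); R=Ro.from_euler('xyz',s['ee_rot'],degrees=True)
print('cam in tool',R.inv().apply(o-s['position']), 'axes in tool',(R.as_matrix().T@Rc.T).round(2))
plan([.57,-.02,.24],1.7,20)
E
```

```text
cam in tool [ 0.00017034 -0.14776855  0.06760224] axes in tool [[ 1.   -0.   -0.  ]
 [-0.   -0.26  0.97]
 [-0.   -0.97 -0.26]]
pos [ 0.2462 -0.601   0.238 ] rot [-9.001e+01  9.000e-02 -6.771e+01] delta mm [323.8 581.    2. ] dr/row [-0.    -0.694 -0.001]
0 [-0.519, -0.002, 0.65]
1 [-0.478, -0.002, 0.68]
2 [-0.436, -0.002, 0.708]
3 [-0.393, -0.002, 0.733]
4 [-0.347, -0.002, 0.755]
5 [-0.301, -0.002, 0.775]
6 [-0.254, -0.002, 0.792]
7 [-0.205, -0.002, 0.806]
8 [-0.156, -0.002, 0.817]
9 [-0.106, -0.002, 0.825]
10 [-0.056, -0.002, 0.83]
11 [-0.006, -0.002, 0.831]
12 [0.044, -0.002, 0.83]
13 [0.095, -0.002, 0.826]
14 [0.144, -0.003, 0.819]
15 [0.194, -0.003, 0.809]
16 [0.242, -0.003, 0.795]
17 [0.29, -0.003, 0.779]
18 [0.337, -0.003, 0.76]
19 [0.382, -0.003, 0.738]
```

>>> {"name": "arm_command", "arguments": {"claw": [1, 1, 1, 1, 1], "travel": [[-0.52, 0, 0.65], [-0.48, 0, 0.68], [-0.44, 0, 0.71], [-0.39, 0, 0.73], [-0.35, 0, 0.755]], "dr": [[0, -0.694, 0], [0, -0.694, 0], [0, -0.694, 0], [0, -0.694, 0], [0, -0.694, 0]], "squeeze": 30}}

```text
time: 0.52
position: [0.3275, -0.4544, 0.2384]
ee_rot: [-90.0, 0.0, -50.2]
contact_force: [1.4, -0.3, 0.2]
width: 0.0571
```

>>> {"name": "arm_command", "arguments": {"claw": [1, 1, 1, 1, 1], "travel": [[-0.3, 0, 0.775], [-0.25, 0, 0.79], [-0.2, 0, 0.805], [-0.16, 0, 0.815], [-0.11, 0, 0.825]], "dr": [[0, -0.694, 0], [0, -0.694, 0], [0, -0.694, 0], [0, -0.694, 0], [0, -0.694, 0]]}}

```text
time: 0.93
position: [0.4084, -0.3094, 0.2385]
ee_rot: [-90.0, 0.0, -32.9]
contact_force: [0.6, -0.3, -0.9]
width: 0.0233
```

>>> {"name": "arm_command", "arguments": {"claw": [1, 1, 1, 1, 1], "travel": [[-0.06, 0, 0.83], [0, 0, 0.83], [0.04, 0, 0.83], [0.1, 0, 0.825], [0.14, 0, 0.82]], "dr": [[0, -0.694, 0], [0, -0.694, 0], [0, -0.694, 0], [0, -0.694, 0], [0, -0.694, 0]]}}

```text
time: 1.35
position: [0.4893, -0.1643, 0.2385]
ee_rot: [-90.0, 0.0, -15.5]
contact_force: [1.3, -0.7, -0.4]
width: 0.0005
```

>>> {"name": "arm_command", "arguments": {"claw": [1, 1, 1, 1, 1], "travel": [[0.19, 0, 0.81], [0.24, 0, 0.795], [0.29, 0, 0.78], [0.34, 0, 0.76], [0.38, 0, 0.74]], "dr": [[0, -0.694, 0], [0, -0.694, 0], [0, -0.694, 0], [0, -0.694, 0], [0, -0.694, 0]]}}

```text
time: 1.77
position: [0.5702, -0.019, 0.2384]
ee_rot: [-90.0, 0.0, 1.8]
contact_force: [0.2, -0.3, -0.1]
width: 0.0005
```

>>> {"name": "arm_command", "arguments": {"claw": [1, 1, 1], "travel": [[0, 0, 0], [0, 0, 0], [0, 0, 0]], "dr": [[0, 0, 0], [0, 0, 0], [0, 0, 0]]}}

```text
time: 2.02
position: [0.5693, -0.0211, 0.2382]
ee_rot: [-90.0, 0.1, 1.6]
contact_force: [-0.9, -0.6, -0.9]
width: 0.0005
```

```bash
python3 - <<'E'
from plan import *
s=bot.read_state();print(s['time'],s['position'],s['ee_rot'],s['contact_force'],s['width'])
np.save('w1.npy',np.array(cam('wrist'),dtype=object),allow_pickle=True)
im=imaging.capture('wrist'); save('w1.png',im,None,1.4)
E
```

```text
2.0167 [ 0.5693074  -0.02112669  0.23817007] [-9.00377743e+01  7.66831509e-02  1.63049456e+00] [-0.86723413 -0.56425482 -0.92308133] 0.0005145241469433281Traceback (most recent call last):
  File "<stdin>", line 3, in <module>
ValueError: could not broadcast input array from shape (3,3) into shape (3,)
```

```bash
cat >> h.py <<'E'
import pickle
def shot(name,f=1.4):
    s=bot.read_state(); c=cam('wrist'); pickle.dump((c,s),open(name+'.pkl','wb'))
    im=imaging.capture('wrist'); save(name+'.png',im,None,f); np.save(name+'.npy',im)
    print(s['time'],s['position'].round(4),s['ee_rot'].round(2))
E
python3 -c "
from h import *
shot('w1')"
```

```text
2.0167 [ 0.5693 -0.0211  0.2382] [-9.004e+01  8.000e-02  1.630e+00]
```

View pics/w1.png

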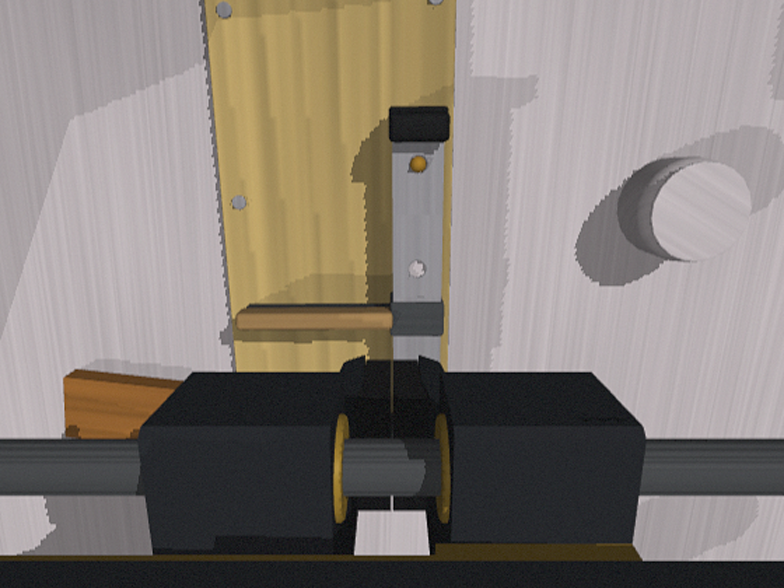

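```bash
python3 - <<'E'
from h import *
c,s=pickle.load(open('w1.pkl','rb'))
U=lambda a:np.array(a)/1.4
im=np.load('w1.npy').astype(int)
m=((im[...,0]-im[...,2]>90)&(im[...,0]>150)).astype(np.uint8)
n,l,st,ce=cv2.connectedComponentsWithStats(m)
for i in range(1,n):
    if 20<st[i,4]: print(st[i],ce[i]*1.4, ray(c,ce[i],.047))
print('btn',ray(c,U([418,163]),.048),'hole',ray(c,U([417,268]),.045),'btn hole base',ray(c,U([418,165]),.045))
print('tube edges',ray(c,U([[392,210],[443,210]]),.045))
print('ledge lower edge',ray(c,U([[392,141],[448,141]]),.059), ray(c,U([[392,141],[448,141],[392,152]]),.045))
print('mrest',ray(c,U([[236,320],[392,318]]),.052))
print('base edges',ray(c,U([[205,10],[235,370],[455,10],[445,355]]),.012))
E
```

```text
[297 113   6   6  29] [418.9862069  161.82068966] [[0.58616953 0.0445102  0.047     ]]
[ 46 273  28   8  89] [ 81.2        387.68988764] [[ 0.35822457 -0.11334128  0.047     ]]
[ 86 305   9   5  23] [126.48695652 429.92173913] [[ 0.38637898 -0.1449574   0.047     ]]
[239 320   5  37 122] [336.41311475 472.17868852] [[ 0.53526225 -0.17459813  0.047     ]]
btn [[0.58554098 0.0437913  0.048     ]] hole [[ 0.5877276  -0.02278533  0.045     ]] btn hole base [[0.58573082 0.0425735  0.045     ]]
tube edges [[0.57029765 0.01436293 0.045     ]
 [0.6027765  0.01526437 0.045     ]]
ledge lower edge [[0.56914397 0.05599202 0.059     ]
 [0.60224441 0.05690215 0.059     ]] [[0.56912143 0.05645818 0.045     ]
 [0.60363934 0.05740729 0.045     ]
 [0.56930385 0.04992938 0.045     ]]
mrest [[ 0.46946279 -0.05960824  0.052     ]
 [ 0.57224984 -0.05533306  0.052     ]]
base edges [[ 0.4475683   0.13429852  0.012     ]
 [ 0.45480662 -0.11182113  0.012     ]
 [ 0.6069784   0.13861029  0.012     ]
 [ 0.61316099 -0.09523726  0.012     ]]
```

>>> {"name": "arm_command", "arguments": {"claw": [1, 1, 1, 1, 1], "travel": [[0.09, 0.815, 0.33], [0.09, 0.815, 0.33], [0.09, 0.815, 0.33], [0.09, 0.815, 0.33], [0.09, 0.815, 0.33]], "dr": [[0, 0, 0], [0, 0, 0], [0, 0, 0], [0, 0, 0], [0, 0, 0]]}}

```text
time: 2.48
position: [0.5857, 0.0444, 0.0743]
ee_rot: [-90.1, -0.0, 1.5]
contact_force: [0.7, 0.1, 0.1]
width: 0.0005
```

>>> {"name": "arm_command", "arguments": {"claw": [1, 1, 1, 1], "travel": [[0, 0, 0], [0, 0, 0], [0, 0, 0], [0, 0, 0]], "dr": [[0, 0, 0], [0, 0, 0], [0, 0, 0], [0, 0, 0]]}}

```text
time: 2.82
position: [0.5874, 0.0444, 0.0779]
ee_rot: [-90.0, -0.2, 1.5]
contact_force: [0.6, -0.4, 0.1]
width: 0.0009
```

```bash
python3 -c "
from h import *
shot('w2')
print(bot.read_state()['contact_force'])
im=imaging.capture('scene'); save('s2.png',im,(140,100,340,280),4)"
```

```text
2.8167 [0.5874 0.0444 0.0779] [-90.05  -0.19   1.54]
[ 0.15949873 -0.20234375 -0.00169252]
```

View pics/w2.png

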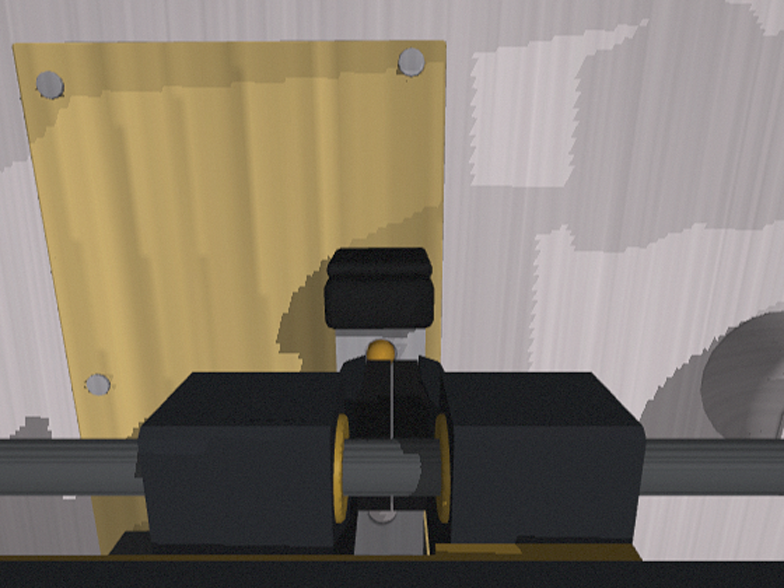

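View pics/s2.png

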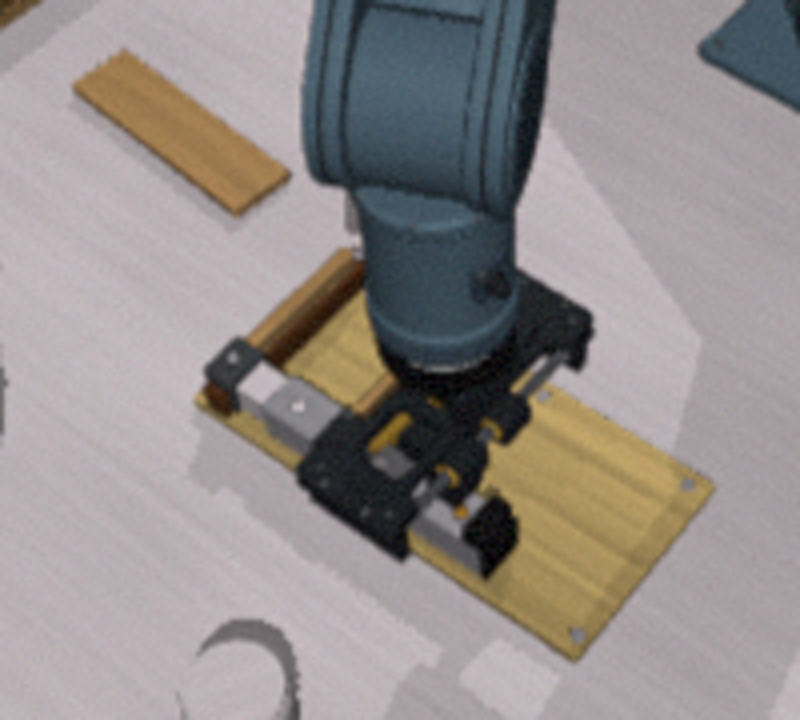

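```bash
python3 - <<'E'
from h import *
c,s=pickle.load(open('w2.pkl','rb'))
U=lambda a:np.array(a)/1.4
print('btn',ray(c,U([381,350]),.049))
print('ledge top edge', ray(c,U([[326,328],[433,328]]),.045),ray(c,U([[326,328],[433,328]]),.059), 'tube',ray(c,U([[337,345],[427,345]]),.045))
print('hole behind',ray(c,U([382,517]),.045))
print('tcp px',proj(c,[s['position'],s['position']+[0,.009,0]])*1.4)
E
```

```text
btn [[0.58566498 0.04553966 0.049     ]]
ledge top edge [[0.56577995 0.05192498 0.045     ]
 [0.60406842 0.05288908 0.045     ]] [[0.56743584 0.0564739  0.059     ]
 [0.60275709 0.05736329 0.059     ]] tube [[0.56971189 0.0455829  0.045     ]
 [0.60219976 0.04639801 0.045     ]]
hole behind [[ 0.58750275 -0.02610933  0.045     ]]
tcp px [[385.08918972 386.9761495 ]
 [385.78533106 359.00853934]]
```

>>> {"name": "arm_command", "arguments": {"claw": [1, 1, 1, 1, 1], "travel": [[-0.035, 0.2, 0.03], [0, 0.2, 0], [0, 0.15, 0], [0, 0, 0], [0, 0, 0]], "dr": [[0, 0, 0], [0, 0, 0], [0, 0, 0], [0, 0, 0], [0, 0, 0]]}}

```text
time: 3.33
position: [0.5838, 0.0462, 0.0528]
ee_rot: [-90.1, 0.1, 1.7]
contact_force: [1.7, -2.9, -2.3]
width: 0.0002
```

>>> {"name": "arm_command", "arguments": {"claw": [1, 1], "travel": [[0, 0.05, 0], [0, 0, 0]], "dr": [[0, 0, 0], [0, 0, 0]]}}

```text
time: 3.5
position: [0.5842, 0.0462, 0.0514]
ee_rot: [-90.1, 0.0, 1.6]
contact_force: [-0.3, -4.4, -0.9]
width: 0.0003
```

>>> {"name": "arm_command", "arguments": {"claw": [1, 1, 1], "travel": [[0.03, 0.05, -0.03], [0, 0.03, 0], [0, 0, 0]], "dr": [[0, 0, 0], [0, 0, 0], [0, 0, 0]]}}

```text
time: 3.75
position: [0.5855, 0.0462, 0.0484]
ee_rot: [-90.0, 0.0, 1.7]
contact_force: [-2.2, -3.3, 2.7]
width: 0.0008
```

>>> {"name": "arm_command", "arguments": {"claw": [1, 1], "travel": [[0, 0.04, 0], [0, 0, 0]], "dr": [[0, 0, 0], [0, 0, 0]]}}

```text
time: 3.92
position: [0.5857, 0.0462, 0.0469]
ee_rot: [-90.0, 0.0, 1.7]
contact_force: [-1.3, -3.0, 2.7]
width: 0.0004
```

>>> {"name": "arm_command", "arguments": {"claw": [1, 1], "travel": [[0, 0.04, 0], [0, 0, 0]], "dr": [[0, 0, 0], [0, 0, 0]]}}

```text
time: 4.08
position: [0.5858, 0.0462, 0.0455]
ee_rot: [-90.0, -0.0, 1.7]
contact_force: [-1.4, -3.8, 4.2]
width: 0.0004
```

>>> {"name": "arm_command", "arguments": {"claw": [1, 1], "travel": [[0, 0.02, 0], [0, 0, 0]], "dr": [[0, 0, 0], [0, 0, 0]]}}

```text
time: 4.25
position: [0.5859, 0.0462, 0.0454]
ee_rot: [-90.0, -0.0, 1.7]
contact_force: [-3.8, -3.6, 13.3]
width: 0.0005
```

>>> {"name": "arm_command", "arguments": {"claw": [1, 1], "travel": [[0, -0.012, 0.012], [0, 0, 0]], "dr": [[0, 0, 0], [0, 0, 0]]}}

```text
time: 4.42
position: [0.5859, 0.0463, 0.0454]
ee_rot: [-90.0, -0.0, 1.7]
contact_force: [-3.0, -3.9, 7.5]
width: 0.0006
```

>>> {"name": "arm_command", "arguments": {"claw": [1, 1], "travel": [[0, 0, 0.015], [0, 0, 0]], "dr": [[0, 0, 0], [0, 0, 0]]}}

```text
time: 4.58
position: [0.5859, 0.0464, 0.0454]
ee_rot: [-90.1, -0.0, 1.7]
contact_force: [-2.2, -4.2, 8.1]
width: 0.0004
```

>>> {"name": "arm_command", "arguments": {"claw": [1, 1, 1], "travel": [[0, 0, 0.015], [0, 0, 0.015], [0, 0, 0]], "dr": [[0, 0, 0], [0, 0, 0], [0, 0, 0]]}}

```text
time: 4.83
position: [0.5859, 0.0471, 0.0454]
ee_rot: [-90.1, -0.0, 1.6]
contact_force: [-3.2, -7.0, 9.6]
width: 0.0006
```

>>> {"name": "arm_command", "arguments": {"claw": [1, 1], "travel": [[0, 0, 0.015], [0, 0, 0]], "dr": [[0, 0, 0], [0, 0, 0]]}}

```text
time: 5.0
position: [0.5859, 0.0474, 0.0455]
ee_rot: [-90.1, -0.0, 1.6]
contact_force: [-3.4, -6.1, 9.6]
width: 0.0007
```

>>> {"name": "arm_command", "arguments": {"claw": [1, 1, 1], "travel": [[0, -0.003, 0.02], [0, 0, 0.02], [0, 0, 0]], "dr": [[0, 0, 0], [0, 0, 0], [0, 0, 0]]}}

```text
time: 5.25
position: [0.5858, 0.0481, 0.0455]
ee_rot: [-90.2, 0.0, 1.6]
contact_force: [-3.0, -6.5, 7.2]
width: 0.0005
```

>>> {"name": "arm_command", "arguments": {"claw": [1, 1, 1], "travel": [[0, 0, 0.02], [0, 0, 0.02], [0, 0, 0]], "dr": [[0, 0, 0], [0, 0, 0], [0, 0, 0]]}}

```text
time: 5.5
position: [0.5858, 0.0486, 0.0455]
ee_rot: [-90.3, 0.0, 1.6]
contact_force: [-2.9, -10.4, 8.1]
width: 0.0002
```

>>> {"name": "arm_command", "arguments": {"claw": [1, 1], "travel": [[0, 0, 0.02], [0, 0, 0]], "dr": [[0, 0, 0], [0, 0, 0]]}}

```text
time: 5.67
position: [0.5858, 0.049, 0.0454]
ee_rot: [-90.3, 0.0, 1.5]
contact_force: [-3.4, -10.9, 8.6]
width: 0.0004
```

>>> {"name": "arm_command", "arguments": {"claw": [1, 1], "travel": [[0, 0, 0.02], [0, 0, 0]], "dr": [[0, 0, 0], [0, 0, 0]]}}

```text
time: 5.83
position: [0.5857, 0.0511, 0.0454]
ee_rot: [-90.2, 0.0, 1.6]
contact_force: [-2.9, -5.1, 7.2]
width: 0.0006
```

>>> {"name": "arm_command", "arguments": {"claw": [1, 1, 1], "travel": [[0, 0, 0.02], [0, 0, 0.02], [0, 0, 0.02]], "dr": [[0, 0, 0], [0, 0, 0], [0, 0, 0]]}}

```text
time: 6.08
position: [0.5856, 0.0547, 0.0454]
ee_rot: [-90.1, -0.0, 1.6]
contact_force: [-2.5, -6.1, 7.7]
width: 0.0005
```

>>> {"name": "arm_command", "arguments": {"claw": [1, 1, 1, 1], "travel": [[0, -0.01, 0.03], [0, 0, 0.03], [0, 0, 0.03], [0, 0, 0.03]], "dr": [[0, 0, 0], [0, 0, 0], [0, 0, 0], [0, 0, 0]]}}

```text
time: 6.42
position: [0.5854, 0.0594, 0.0455]
ee_rot: [-90.1, 0.0, 1.6]
contact_force: [-1.1, -6.0, 4.2]
width: 0.0006
```

>>> {"name": "arm_command", "arguments": {"claw": [1, 1, 1, 1, 1], "travel": [[0, -0.02, 0.04], [0, 0, 0.04], [0, 0, 0.04], [0, 0, 0.04], [0, 0, 0.04]], "dr": [[0, 0, 0], [0, 0, 0], [0, 0, 0], [0, 0, 0], [0, 0, 0]]}}

```text
time: 6.83
position: [0.5851, 0.0671, 0.0457]
ee_rot: [-90.1, 0.0, 1.6]
contact_force: [-0.3, -6.2, -0.7]
width: 0.0006
```

>>> {"name": "arm_command", "arguments": {"claw": [1, 1, 1, 1, 1], "travel": [[0, 0, 0.04], [0, 0, 0.04], [0, 0, 0.04], [0, 0, 0.04], [0, 0, 0.04]], "dr": [[0, 0, 0], [0, 0, 0], [0, 0, 0], [0, 0, 0], [0, 0, 0]]}}

```text
time: 7.25
position: [0.5848, 0.0751, 0.0457]
ee_rot: [-90.1, 0.0, 1.6]
contact_force: [-0.4, -7.4, -0.1]
width: 0.0003
```

>>> {"name": "arm_command", "arguments": {"claw": [1, 1, 1, 1, 1], "travel": [[0, 0, 0.04], [0, 0, 0.04], [0, 0, 0.04], [0, 0, 0.04], [0, 0, 0.03]], "dr": [[0, 0, 0], [0, 0, 0], [0, 0, 0], [0, 0, 0], [0, 0, 0]]}}

```text
time: 7.67
position: [0.5846, 0.0828, 0.0457]
ee_rot: [-90.1, 0.0, 1.6]
contact_force: [-0.8, -6.0, 0.2]
width: 0.0002
```

>>> {"name": "arm_command", "arguments": {"claw": [1, 1, 1, 1], "travel": [[0, 0, 0.02], [0, 0, 0.02], [0, 0, 0.02], [0, 0, 0.02]], "dr": [[0, 0, 0], [0, 0, 0], [0, 0, 0], [0, 0, 0]]}}

```text
time: 8.0
position: [0.5844, 0.086, 0.0457]
ee_rot: [-90.1, 0.0, 1.6]
contact_force: [-0.1, -6.2, -0.2]
width: 0.0002
```

>>> {"name": "arm_command", "arguments": {"claw": [1, 1, 1, 1], "travel": [[0, 0, 0.02], [0, 0, 0.02], [0, 0, 0.02], [0, 0, 0.02]], "dr": [[0, 0, 0], [0, 0, 0], [0, 0, 0], [0, 0, 0]]}}

```text
time: 8.33
position: [0.5844, 0.0892, 0.0457]
ee_rot: [-90.1, 0.0, 1.6]
contact_force: [-0.6, -6.0, -1.0]
width: 0.0003
```

>>> {"name": "arm_command", "arguments": {"claw": [1, 1, 1, 1], "travel": [[0, 0, 0.02], [0, 0, 0.02], [0, 0, 0.02], [0, 0, 0.02]], "dr": [[0, 0, 0], [0, 0, 0], [0, 0, 0], [0, 0, 0]]}}

```text
time: 8.67
position: [0.5842, 0.0923, 0.0457]
ee_rot: [-90.1, 0.0, 1.6]
contact_force: [-0.3, -7.0, -0.8]
width: 0.0004
```

>>> {"name": "arm_command", "arguments": {"claw": [1, 1, 1, 1], "travel": [[0, 0, 0.02], [0, 0, 0.02], [0, 0, 0.02], [0, 0, 0.02]], "dr": [[0, 0, 0], [0, 0, 0], [0, 0, 0], [0, 0, 0]]}}

```text
time: 9.0
position: [0.5841, 0.0955, 0.0457]
ee_rot: [-90.1, 0.0, 1.6]
contact_force: [-0.9, -5.6, 0.7]
width: 0.0005
```

>>> {"name": "arm_command", "arguments": {"claw": [1, 1, 1], "travel": [[0, 0, 0.02], [0, 0, 0.02], [0, 0, 0.02]], "dr": [[0, 0, 0], [0, 0, 0], [0, 0, 0]]}}

```text
time: 9.25
position: [0.5841, 0.098, 0.0457]
ee_rot: [-90.1, 0.0, 1.6]
contact_force: [-0.6, -7.2, -0.2]
width: 0.0004
```

>>> {"name": "arm_command", "arguments": {"claw": [1, 1, 1], "travel": [[0, 0, 0.02], [0, 0, 0.02], [0, 0, 0.02]], "dr": [[0, 0, 0], [0, 0, 0], [0, 0, 0]]}}

```text
time: 9.5
position: [0.584, 0.1003, 0.0457]
ee_rot: [-90.1, 0.0, 1.6]
contact_force: [-1.2, -5.1, -0.3]
width: 0.0006
```

>>> {"name": "arm_command", "arguments": {"claw": [1, 1, 1], "travel": [[0, 0, 0.02], [0, 0, 0.02], [0, 0, 0.02]], "dr": [[0, 0, 0], [0, 0, 0], [0, 0, 0]]}}

```text
time: 9.75
position: [0.5839, 0.1027, 0.0457]
ee_rot: [-90.1, 0.0, 1.6]
contact_force: [-0.1, -5.6, -0.3]
width: 0.0003
```

>>> {"name": "arm_command", "arguments": {"claw": [1, 1, 1], "travel": [[0, 0, 0.02], [0, 0, 0.02], [0, 0, 0.02]], "dr": [[0, 0, 0], [0, 0, 0], [0, 0, 0]]}}

```text
time: 10.0
position: [0.5838, 0.1052, 0.0457]
ee_rot: [-90.1, 0.0, 1.6]
contact_force: [-0.0, -6.2, 0.2]
width: 0.0008
```

>>> {"name": "arm_command", "arguments": {"claw": [1, 1], "travel": [[0, 0, 0.02], [0, 0, 0.02]], "dr": [[0, 0, 0], [0, 0, 0]]}}

```text
time: 10.17
position: [0.5838, 0.1071, 0.0457]
ee_rot: [-90.1, 0.0, 1.6]
contact_force: [-0.1, -4.5, -1.3]
width: 0.0007
```

>>> {"name": "arm_command", "arguments": {"claw": [1, 1], "travel": [[0, 0, 0.02], [0, 0, 0.02]], "dr": [[0, 0, 0], [0, 0, 0]]}}

```text
time: 10.33
position: [0.5837, 0.11, 0.0458]
ee_rot: [-90.0, 0.0, 1.7]
contact_force: [-0.1, -0.8, -1.9]
width: 0.0006
```

>>> {"name": "arm_command", "arguments": {"claw": [1, 1], "travel": [[0, 0, 0.02], [0, 0, 0]], "dr": [[0, 0, 0], [0, 0, 0]]}}

```text
time: 10.5
position: [0.5836, 0.1111, 0.046]
ee_rot: [-90.0, 0.0, 1.7]
contact_force: [-0.6, -2.8, -1.3]
width: 0.0005
```

>>> {"name": "arm_command", "arguments": {"claw": [1, 1], "travel": [[0, 0, 0.02], [0, 0, 0]], "dr": [[0, 0, 0], [0, 0, 0]]}}

```text
time: 10.67
position: [0.5836, 0.1117, 0.0461]
ee_rot: [-90.0, 0.0, 1.7]
contact_force: [-0.8, -3.2, -2.5]
width: 0.0002
```

>>> {"name": "arm_command", "arguments": {"claw": [1, 1], "travel": [[0, 0, 0.02], [0, 0, 0]], "dr": [[0, 0, 0], [0, 0, 0]]}}

```text
time: 10.83
position: [0.5836, 0.1123, 0.0461]
ee_rot: [-90.0, 0.0, 1.7]
contact_force: [0.2, -3.8, -3.0]
width: 0.0001
```

>>> {"name": "arm_command", "arguments": {"claw": [1, 1], "travel": [[0, 0, 0.02], [0, 0, 0]], "dr": [[0, 0, 0], [0, 0, 0]]}}

```text
time: 11.0
position: [0.5836, 0.1125, 0.0461]
ee_rot: [-90.1, 0.0, 1.7]
contact_force: [0.4, -5.3, -4.4]
width: 0.0005
```

```bash
python3 -c "
from h import *
im=imaging.capture('scene'); save('s3.png',im,(140,100,340,280),4)"
```

```text
(no output)
```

View pics/s3.png

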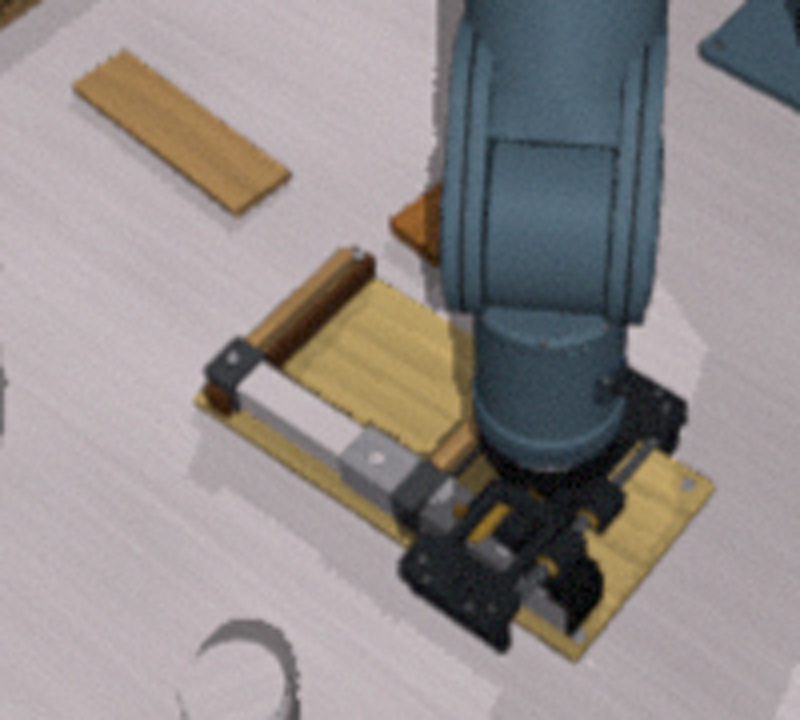

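>>> {"name": "arm_command", "arguments": {"claw": [1, 1, 1, 1, 1], "travel": [[0, 0, -0.08], [0, 0, -0.05], [0, -0.5, 0], [0, -0.9, -0.2], [0, -0.9, -0.3]], "dr": [[0, 0, 0], [0, 0, 0], [0, 0, 0], [0, 0, 0], [0, 0, 0]]}}

```text
time: 11.47
position: [0.5837, 0.091, 0.1392]
ee_rot: [-89.8, 0.1, 1.9]
contact_force: [0.8, 0.0, -0.4]
width: 0.0003
```

>>> {"name": "arm_command", "arguments": {"claw": [1, 1, 1, 1, 1], "travel": [[0, -0.9, -0.4], [0, -0.9, -0.4], [0, -0.3, -0.9], [0, 0, -0.9], [0, 0, -0.4]], "dr": [[0, 0, 0], [0, 0, 0], [0, 0, 0], [0, 0, 0], [0, 0, 0]]}}

```text
time: 11.88
position: [0.5894, -0.0362, 0.2244]
ee_rot: [-90.1, -0.3, 1.5]
contact_force: [0.2, -0.3, -1.5]
width: 0.0002
```

>>> {"name": "arm_command", "arguments": {"claw": [1, 1], "travel": [[0, 0, 0], [0, 0, 0]], "dr": [[0, 0, 0], [0, 0, 0]]}}

```text
time: 12.05
position: [0.5884, -0.0315, 0.2228]
ee_rot: [-89.9, -0.1, 1.6]
contact_force: [-1.0, 0.7, -0.8]
width: 0.0006
```

```bash
python3 -c "
from h import *
shot('w3')"
```

```text
12.05 [ 0.5884 -0.0315  0.2228] [-89.94  -0.09   1.61]
```

View pics/w3.png

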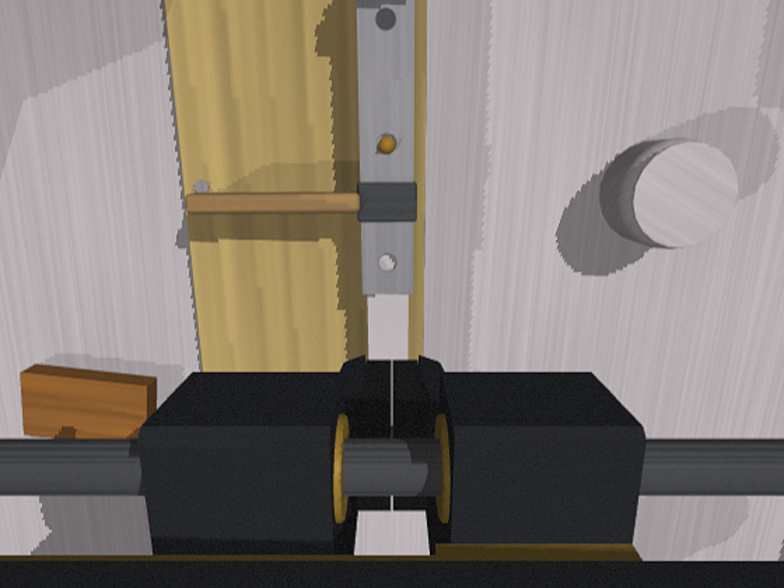

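```bash
python3 - <<'E'
from plan import *
c,s=pickle.load(open('w3.pkl','rb'))
U=lambda a:np.array(a)/1.4
print('btn',ray(c,U([387,144]),.049),'old hole',ray(c,U([386,19]),.045),'mrest',ray(c,U([[187,203],[358,202]]),.052))
plan([.44,-.37,.20],-4,11)
E
```

```text
btn [[0.58585539 0.04397249 0.049     ]] old hole [[0.58358321 0.11092476 0.045     ]] mrest [[0.46809269 0.00708186 0.052     ]
 [0.56951258 0.01042301 0.052     ]]
pos [ 0.5883 -0.03    0.2227] rot [-8.99e+01 -7.00e-02  1.75e+00] delta mm [-148.3 -340.   -22.7] dr/row [-0.002  0.105  0.001]
0 [-0.36, 0.05, -0.762]
1 [-0.354, 0.05, -0.766]
2 [-0.347, 0.05, -0.769]
3 [-0.339, 0.05, -0.772]
4 [-0.332, 0.05, -0.775]
5 [-0.325, 0.051, -0.778]
6 [-0.318, 0.051, -0.781]
7 [-0.311, 0.051, -0.784]
8 [-0.304, 0.051, -0.786]
9 [-0.297, 0.051, -0.789]
10 [-0.29, 0.051, -0.792]
```

>>> {"name": "arm_command", "arguments": {"claw": [1, 1, 0, -1, -1], "travel": [[-0.36, 0.05, -0.76], [-0.35, 0.05, -0.77], [-0.35, 0.05, -0.77], [-0.34, 0.05, -0.77], [-0.33, 0.05, -0.775]], "dr": [[0, 0.105, 0], [0, 0.105, 0], [0, 0.105, 0], [0, 0.105, 0], [0, 0.105, 0]]}}

```text
time: 12.52
position: [0.5207, -0.1848, 0.2124]
ee_rot: [-89.9, -0.1, -0.7]
contact_force: [1.0, -0.5, 0.2]
width: 0.0185
```

>>> {"name": "arm_command", "arguments": {"claw": [-1, -1, -1, -1, -1], "travel": [[-0.325, 0.05, -0.78], [-0.32, 0.05, -0.78], [-0.31, 0.05, -0.785], [-0.3, 0.05, -0.79], [-0.3, 0.05, -0.79]], "dr": [[0, 0.105, 0], [0, 0.105, 0], [0, 0.105, 0], [0, 0.105, 0], [0, 0.105, 0]]}}

```text
time: 12.93
position: [0.4539, -0.34, 0.2024]
ee_rot: [-89.9, -0.1, -3.4]
contact_force: [-0.0, 0.2, -0.2]
width: 0.0515
```

>>> {"name": "arm_command", "arguments": {"claw": [-1, -1, -1, -1, -1], "travel": [[-0.29, 0.05, -0.79], [0, 0, 0], [0, 0, 0], [0, 0, 0], [0, 0, 0]], "dr": [[0, 0.105, 0], [0, 0, 0], [0, 0, 0], [0, 0, 0], [0, 0, 0]]}}

```text
time: 13.35
position: [0.4412, -0.3693, 0.2005]
ee_rot: [-89.9, -0.1, -3.9]
contact_force: [-0.1, 0.7, 0.6]
width: 0.0849
```

```bash
python3 -c "
from h import *
shot('w4')
im=imaging.capture('top'); save('t4.png',im,(230,160,490,300),3); print(bot.read_state()['time'])"
```

```text
13.35 [ 0.4412 -0.3693  0.2005] [-8.993e+01 -6.000e-02 -3.860e+00]
13.45
```

View pics/w4.png

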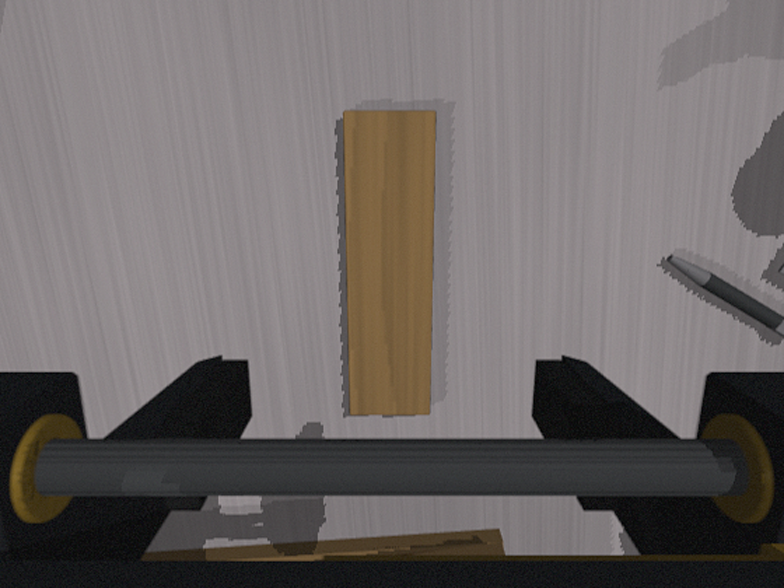

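View pics/t4.png

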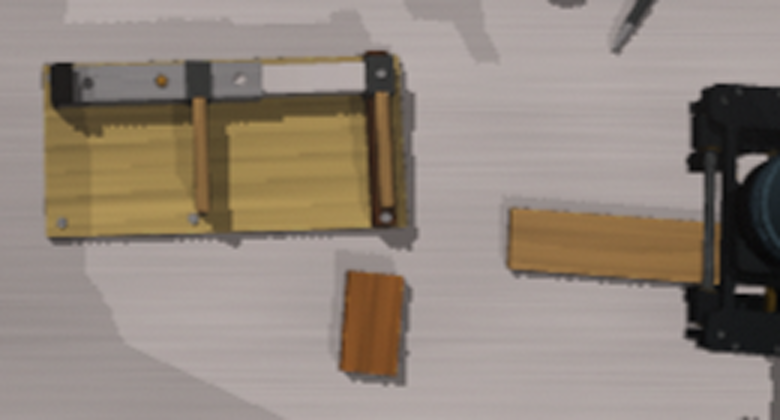

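```bash
python3 - <<'E'
from plan import *
c,s=pickle.load(open('w4.pkl','rb'))
P=ray(c,np.array([[344,111],[436,111],[430,414],[347,414]])/1.4,.012)
print(P,P.mean(0)); print(np.linalg.norm(np.diff(P,axis=0),axis=1))
d=(P[0]+P[1]-P[2]-P[3]);print('yaw',np.degrees(np.arctan2(-d[0],d[1])))
plan([*P.mean(0)[:2],.05],s['ee_rot'][2],5)
E
```

```text
[[ 0.42122356 -0.27250646  0.012     ]
 [ 0.47630604 -0.27626692  0.012     ]
 [ 0.46285358 -0.47513653  0.012     ]
 [ 0.40519609 -0.47119139  0.012     ]] [ 0.44139482 -0.37377533  0.012     ]
[0.05521069 0.19932409 0.0577923 ]
yaw -4.240900180559234
pos [ 0.4407 -0.3699  0.2005] rot [-8.996e+01 -4.000e-02 -3.900e+00] delta mm [   0.7   -3.9 -150.5] dr/row [-0.002 -0.002  0.001]
0 [0.004, 0.752, -0.02]
1 [0.004, 0.752, -0.02]
2 [0.005, 0.752, -0.02]
3 [0.005, 0.752, -0.019]
4 [0.005, 0.752, -0.019]
```

>>> {"name": "arm_command", "arguments": {"claw": [-1, -1, -1, -1, -1], "travel": [[0, 0.75, -0.02], [0, 0.75, -0.02], [0, 0.75, -0.02], [0, 0.75, -0.02], [0, 0.5, -0.02]], "dr": [[0, 0.03, 0], [0, 0.03, 0], [0, 0, 0], [0, 0, 0], [0, 0, 0]]}}

```text
time: 13.87
position: [0.4388, -0.374, 0.0579]
ee_rot: [-89.9, 0.1, -4.3]
contact_force: [-0.2, 0.3, -0.2]
width: 0.0882
```

>>> {"name": "arm_command", "arguments": {"claw": [-1, -1, -1, -1, -1], "travel": [[0, 0.4, 0], [0, 0.4, 0], [0, 0.3, 0], [0, 0, 0], [0, 0, 0]], "dr": [[0, 0, 0], [0, 0, 0], [0, 0, 0], [0, 0, 0], [0, 0, 0]]}}

```text
time: 14.28
position: [0.4393, -0.3752, 0.0162]
ee_rot: [-90.0, 0.0, -4.3]
contact_force: [-0.3, 0.5, -0.3]
width: 0.0882
```

Down to about 3.5 mm above the table, centre in x, then close.

>>> {"name": "arm_command", "arguments": {"claw": [-1, -1, -1, -1], "travel": [[0.05, 0.16, 0.03], [0, 0.15, 0], [0, 0, 0], [0, 0, 0]], "dr": [[0, 0, 0], [0, 0, 0], [0, 0, 0], [0, 0, 0]]}}

```text
time: 14.62
position: [0.4411, -0.3748, 0.0039]
ee_rot: [-90.0, 0.0, -4.4]
contact_force: [-0.1, -0.6, 0.4]
width: 0.0879
```

>>> {"name": "arm_command", "arguments": {"claw": [0.8, 0.8, 0.8, 0.8, 0.8], "travel": [[0, 0, 0], [0, 0, 0], [0, 0, 0], [0, 0, 0], [0, 0, 0]], "dr": [[0, 0, 0], [0, 0, 0], [0, 0, 0], [0, 0, 0], [0, 0, 0]], "squeeze": 20}}

```text
time: 15.03
position: [0.441, -0.3749, 0.004]
ee_rot: [-90.0, 0.0, -4.4]
contact_force: [-2.0, 0.5, 0.8]
width: 0.0572
```

>>> {"name": "arm_command", "arguments": {"claw": [0.8, 0.8, 0.8, 0.8, 0.8], "travel": [[0, 0, 0], [0, 0, 0], [0, 0, 0], [0, 0, 0], [0, 0, 0]], "dr": [[0, 0, 0], [0, 0, 0], [0, 0, 0], [0, 0, 0], [0, 0, 0]]}}

```text
time: 15.45
position: [0.441, -0.3749, 0.004]
ee_rot: [-90.0, 0.0, -4.4]
contact_force: [-1.2, 0.2, 2.9]
width: 0.0557
```

>>> {"name": "arm_command", "arguments": {"claw": [0.8, 0.8, 0.8, 0.8, 0.8], "travel": [[0, -0.1, 0], [0, -0.4, 0], [0, -0.8, 0], [0, -0.8, 0], [0, -0.8, 0]], "dr": [[0, 0, 0], [0, 0, 0], [0, 0, 0], [0, 0, 0], [0, 0, 0]]}}

```text
time: 15.87
position: [0.4408, -0.3744, 0.121]
ee_rot: [-90.0, 0.0, -4.4]
contact_force: [0.3, -0.5, -1.0]
width: 0.0559
```

```bash
python3 - <<'E'
from plan import *
print(bot.read_state()['width'])
plan([.509,-.074,.13],1.7,12)
E
```

```text
0.055923485589313135
pos [ 0.4408 -0.3744  0.121 ] rot [-8.995e+01  3.000e-02 -4.380e+00] delta mm [ 68.2 300.4   9. ] dr/row [-0.001 -0.101 -0.   ]
0 [0.094, -0.018, 0.635]
1 [0.099, -0.018, 0.634]
2 [0.105, -0.018, 0.633]
3 [0.111, -0.018, 0.632]
4 [0.116, -0.018, 0.631]
5 [0.122, -0.019, 0.63]
6 [0.127, -0.019, 0.629]
7 [0.133, -0.019, 0.628]
8 [0.138, -0.019, 0.627]
9 [0.144, -0.019, 0.625]
10 [0.15, -0.019, 0.624]
11 [0.155, -0.019, 0.623]
```

>>> {"name": "arm_command", "arguments": {"claw": [0.8, 0.8, 0.8, 0.8, 0.8], "travel": [[0.04, -0.02, 0.3], [0.095, -0.02, 0.6], [0.105, -0.02, 0.65], [0.11, -0.02, 0.65], [0.115, -0.02, 0.65]], "dr": [[0, -0.1, 0], [0, -0.1, 0], [0, -0.1, 0], [0, -0.1, 0], [0, -0.1, 0]]}}

```text
time: 16.28
position: [0.466, -0.2604, 0.1236]
ee_rot: [-90.0, 0.0, -1.9]
contact_force: [0.8, -0.4, -1.6]
width: 0.0554
```

>>> {"name": "arm_command", "arguments": {"claw": [0.8, 0.8, 0.8, 0.8, 0.8], "travel": [[0.12, -0.02, 0.65], [0.125, -0.02, 0.65], [0.13, -0.02, 0.65], [0.135, -0.02, 0.65], [0.14, -0.02, 0.65]], "dr": [[0, -0.1, 0], [0, -0.1, 0], [0, -0.1, 0], [0, -0.1, 0], [0, -0.1, 0]]}}

```text
time: 16.7
position: [0.494, -0.1307, 0.1276]
ee_rot: [-90.0, 0.0, 0.7]
contact_force: [0.7, 0.2, -1.0]
width: 0.0555
```

>>> {"name": "arm_command", "arguments": {"claw": [0.8, 0.8, 0.8, 0.8, 0.8], "travel": [[0.145, -0.01, 0.6], [0.15, 0, 0.4], [0.05, 0, 0.2], [0, 0, 0], [0, 0, 0]], "dr": [[0, -0.1, 0], [0, -0.1, 0], [0, 0, 0], [0, 0, 0], [0, 0, 0]]}}

```text
time: 17.12
position: [0.5067, -0.0848, 0.128]
ee_rot: [-90.0, 0.0, 1.6]
contact_force: [0.3, -0.1, -0.0]
width: 0.0565
```

```bash
python3 - <<'E'
from plan import *
shot('w5')
im=imaging.capture('scene'); save('s5.png',im,(140,60,340,280),3)
print(bot.read_state()['width'])
plan([.509,-.074,.075],1.7,4)
E
```

```text
17.1167 [ 0.5067 -0.0848  0.128 ] [-9.002e+01  5.000e-02  1.600e+00]
0.05555895700911793
pos [ 0.5066 -0.086   0.128 ] rot [-9.005e+01  4.000e-02  1.470e+00] delta mm [  2.4  12.  -53. ] dr/row [ 0.002 -0.011 -0.002]
0 [0.017, 0.331, 0.075]
1 [0.017, 0.332, 0.074]
2 [0.017, 0.332, 0.074]
3 [0.017, 0.332, 0.074]
```

View pics/w5.png

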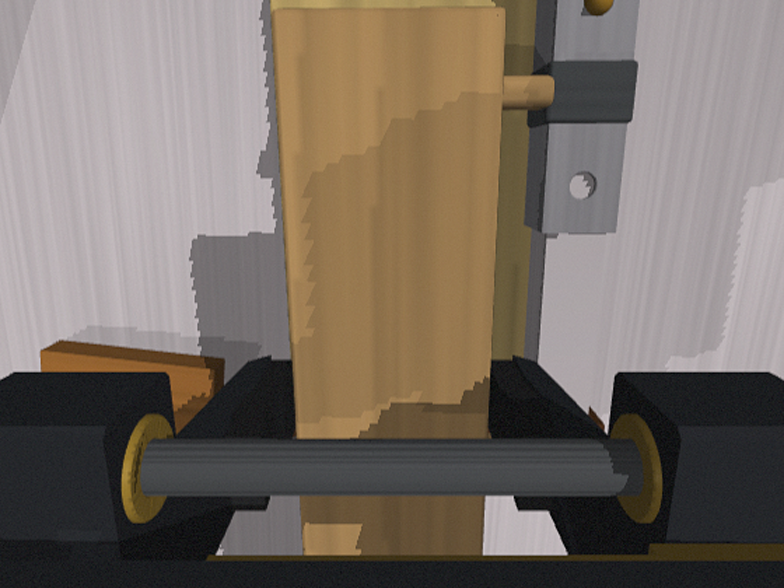

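View pics/s5.png

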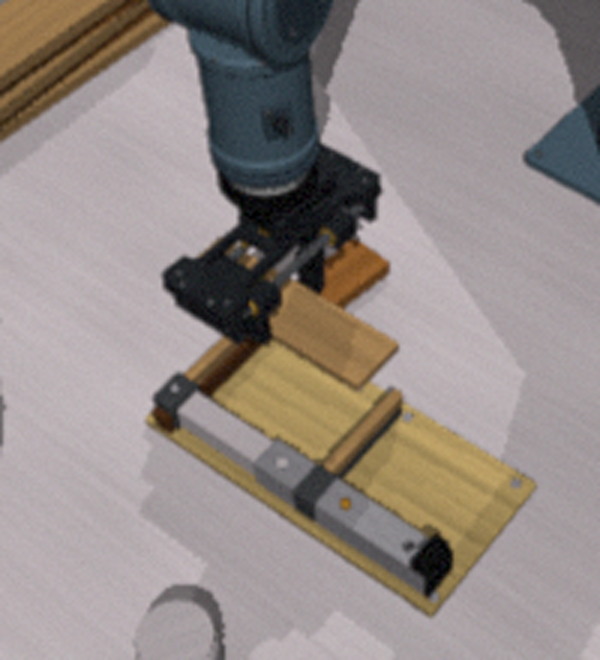

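```bash
python3 - <<'E'
from plan import *
c,s=pickle.load(open('w5.pkl','rb'))
for z in (.131,.136,.141): print(z,ray(c,np.array([[274,9],[504,9]])/1.4,z))
E
```

```text
0.131 [[0.47691026 0.01667321 0.131     ]
 [0.5336278  0.01818691 0.131     ]]
0.136 [[0.47795101 0.01545537 0.136     ]
 [0.53270906 0.01691678 0.136     ]]
0.141 [[0.47899175 0.01423754 0.141     ]
 [0.53179032 0.01564665 0.141     ]]
```

>>> {"name": "arm_command", "arguments": {"claw": [0.8, 0.8, 0.8, 0.8, 0.8], "travel": [[0.02, 0.15, 0.1], [0.02, 0.35, 0.1], [0.02, 0.4, 0.1], [0, 0.3, 0], [0, 0, 0]], "dr": [[0, -0.02, 0], [0, 0, 0], [0, 0, 0], [0, 0, 0], [0, 0, 0]]}}

```text
time: 17.63
position: [0.5073, -0.0725, 0.0779]
ee_rot: [-90.0, 0.2, 1.7]
contact_force: [-0.5, -0.1, -0.7]
width: 0.0559
```

>>> {"name": "arm_command", "arguments": {"claw": [0.8, 0.8], "travel": [[0, 0, 0], [0, 0, 0]], "dr": [[0, 0, 0], [0, 0, 0]]}}

```text
time: 17.8
position: [0.5095, -0.0727, 0.0806]
ee_rot: [-90.0, -0.0, 1.7]
contact_force: [1.3, -0.2, -0.7]
width: 0.0555
```

>>> {"name": "arm_command", "arguments": {"claw": [0.8, 0.8, 0.8, 0.8, 0.8], "travel": [[0, 0.2, 0], [0, 0.2, 0], [0, 0.08, 0], [0, 0, 0], [0, 0, 0]], "dr": [[0, 0, 0], [0, 0, 0], [0, 0, 0], [0, 0, 0], [0, 0, 0]]}}

```text
time: 18.22
position: [0.509, -0.0722, 0.0608]
ee_rot: [-90.0, 0.0, 1.7]
contact_force: [0.6, 0.2, -1.6]
width: 0.0558
```

>>> {"name": "arm_command", "arguments": {"claw": [0.8, 0.8, 0.8], "travel": [[0, 0.04, 0], [0, 0, 0], [0, 0, 0]], "dr": [[0, 0, 0], [0, 0, 0], [0, 0, 0]]}}

```text
time: 18.47
position: [0.5093, -0.0722, 0.0596]
ee_rot: [-90.0, -0.0, 1.7]
contact_force: [-1.1, 1.2, -1.0]
width: 0.0555
```

>>> {"name": "arm_command", "arguments": {"claw": [0.8, 0.8, 0.8], "travel": [[0, 0.04, 0], [0, 0.02, 0], [0, 0, 0]], "dr": [[0, 0, 0], [0, 0, 0], [0, 0, 0]]}}

```text
time: 18.72
position: [0.5091, -0.0722, 0.057]
ee_rot: [-90.0, 0.0, 1.7]
contact_force: [0.3, -0.6, -1.0]
width: 0.0559
```

>>> {"name": "arm_command", "arguments": {"claw": [0.8, 0.8, 0.8], "travel": [[0, 0.03, 0], [0, 0, 0], [0, 0, 0]], "dr": [[0, 0, 0], [0, 0, 0], [0, 0, 0]]}}

```text
time: 18.97
position: [0.5093, -0.0722, 0.056]
ee_rot: [-90.0, -0.0, 1.7]
contact_force: [-0.2, -0.6, 0.2]
width: 0.056
```

>>> {"name": "arm_command", "arguments": {"claw": [0.8, 0.8, 0.8], "travel": [[0, 0.012, 0], [0, 0, 0], [0, 0, 0]], "dr": [[0, 0, 0], [0, 0, 0], [0, 0, 0]]}}

```text
time: 19.22
position: [0.5093, -0.0722, 0.0559]
ee_rot: [-90.0, -0.0, 1.7]
contact_force: [-2.8, -0.1, 6.6]
width: 0.0552
```

```bash
python3 - <<'E'
from plan import *
im=imaging.capture('scene'); save('s6.png',im,(140,60,340,280),3)
for i in range(1): print(bot.read_state()['contact_force'],bot.read_state()['position'])
E
```

```text
[-2.04486784  0.03727978  6.71658286] [ 0.50934749 -0.07219823  0.05593628]
```

View pics/s6.png

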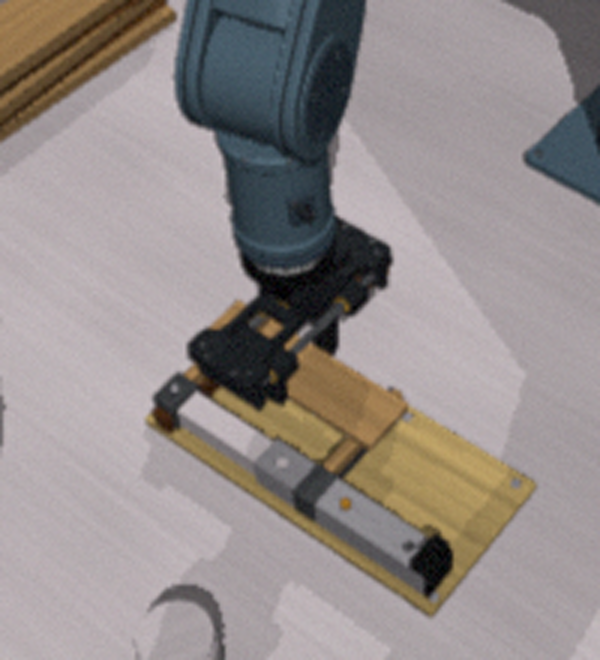

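The board is seated on both rests (6.7 N), overhanging each end. Back off the preload a touch, open, and lift.

>>> {"name": "arm_command", "arguments": {"claw": [0.8, 0.8, -0.6, -0.6, -0.6], "travel": [[0, -0.01, 0], [0, 0, 0], [0, 0, 0], [0, 0, 0], [0, 0, 0]], "dr": [[0, 0, 0], [0, 0, 0], [0, 0, 0], [0, 0, 0], [0, 0, 0]]}}

```text
time: 19.68
position: [0.5092, -0.0722, 0.0557]
ee_rot: [-90.0, 0.0, 1.7]
contact_force: [-0.2, 0.4, 0.5]
width: 0.0705
```

>>> {"name": "arm_command", "arguments": {"claw": [-0.6, -0.6, -0.6, -0.6], "travel": [[0, 0, 0], [0, 0, 0], [0, 0, 0], [0, 0, 0]], "dr": [[0, 0, 0], [0, 0, 0], [0, 0, 0], [0, 0, 0]]}}

```text
time: 20.02
position: [0.5092, -0.0722, 0.0558]
ee_rot: [-90.0, 0.0, 1.7]
contact_force: [-0.3, -0.5, 1.0]
width: 0.0708
```

>>> {"name": "arm_command", "arguments": {"claw": [-0.6, -0.6, -0.6, -0.6, -0.6], "travel": [[0, -0.1, 0], [0, -0.3, 0], [0, -0.5, 0], [0, -0.9, 0], [0, -0.9, 0]], "dr": [[0, 0, 0], [0, 0, 0], [0, 0, 0], [0, 0, 0], [0, 0, 0]]}}

```text
time: 20.43
position: [0.5084, -0.0719, 0.1653]
ee_rot: [-90.0, 0.1, 1.7]
contact_force: [1.3, -0.2, -0.9]
width: 0.0704
```

>>> {"name": "arm_command", "arguments": {"claw": [-0.6, -0.6, -0.6, -0.6, -0.6], "travel": [[0, -0.5, -0.8], [0, -0.5, -0.9], [0, 0, -0.9], [0, 0, -0.9], [0, 0, -0.5]], "dr": [[0, 0, 0], [0, 0, 0], [0, 0, 0], [0, 0, 0], [0, 0, 0]]}}

```text
time: 20.85
position: [0.5134, -0.2372, 0.2056]
ee_rot: [-90.2, -0.1, 1.5]
contact_force: [0.7, -0.5, 0.2]
width: 0.0705
```

```bash
python3 - <<'E'
from plan import *
shot('w7')
im=imaging.capture('scene'); save('s7.png',im,(140,60,340,280),3)
im=imaging.capture('top'); save('t7.png',im,None,1.4)
print(bot.read_state()['contact_force'],bot.read_state()['time'])
E
```

```text
20.85 [ 0.5134 -0.2372  0.2056] [-9.017e+01 -8.000e-02  1.460e+00]
[-0.01406551  0.14082155  0.47860061] 21.0
```

View pics/w7.png

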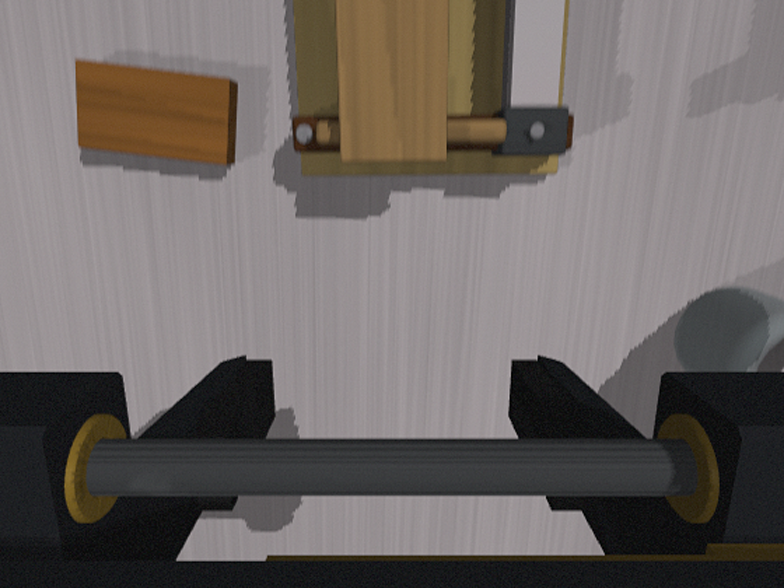

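View pics/s7.png

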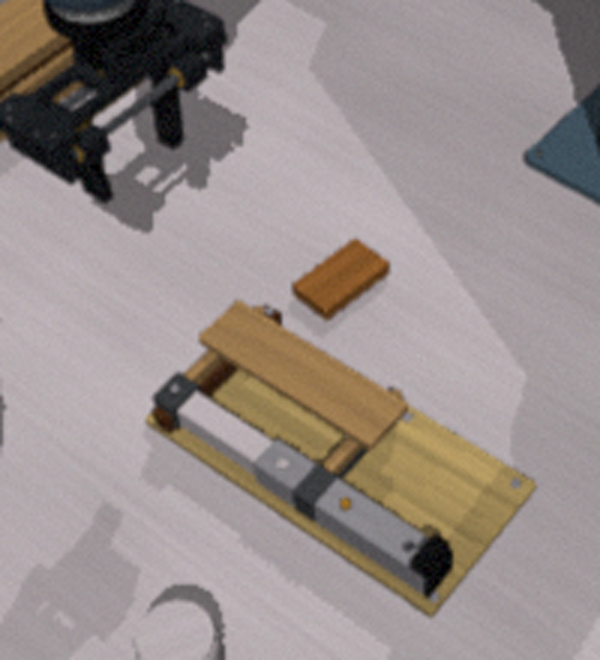

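View pics/t7.png

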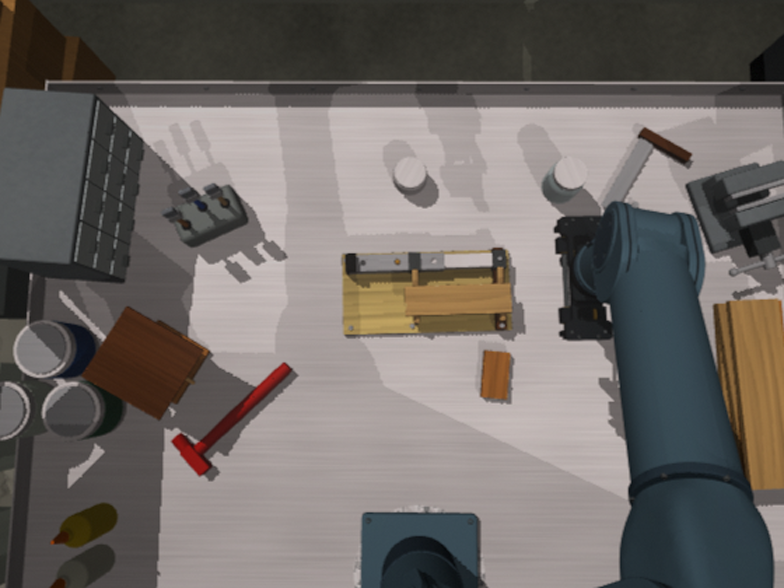

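```bash
python3 - <<'E'
from plan import *
c,s=pickle.load(open('w7.pkl','rb'));cs=cam('scene')
th=np.radians(1.65);R=np.array([[np.cos(th),-np.sin(th)],[np.sin(th),np.cos(th)]])
st=lambda P:((P[:,:2]-[.5373,-.0124])@R*1000).round(1)
print('board near end',st(ray(c,np.array([[341,160],[447,160]])/1.4,.064)),'fixed rest',st(ray(c,np.array([[470,117],[470,142]])/1.4,.052)))
S=lambda a:np.array(a)/3+[140,60]-.33
print('scene corners',st(ray(cs,S([[236,302],[200,338],[408,407],[372,447]]),.064)))
E
```

```text
board near end [[ -54.6 -158.1]
 [   1.4 -158.3]] fixed rest [[  14.5 -136. ]
 [  14.9 -148.9]]
scene corners [[ -52.4 -156.4]
 [  -0.3 -153.7]
 [ -53.7   43.8]
 [  -1.5   44.7]]
```

>>> {"name": "arm_command", "arguments": {"claw": [-0.6, -0.6, -0.6], "travel": [[0, 0, 0], [0, 0, 0], [0, 0, 0]], "dr": [[0, 0, 0], [0, 0, 0], [0, 0, 0]]}}

```text
time: 21.25
position: [0.5143, -0.2304, 0.2041]
ee_rot: [-90.0, -0.0, 1.8]
contact_force: [-0.2, -0.3, 0.4]
width: 0.0704
```

```bash
python3 -c "
from rig import bot
print(bot.sign_off())"
```

```text
the job is handed in; nothing more can be done
None
```

The board is lying flat across both rests with the stand set one hole wider, and I handed the job in at about 21 s. `sign_off()` gave no verdict.

- **Stand:** I pressed the button flush with the closed fingertips and pushed the tube out by the thumb ledge. The button popped up in the next hole after about 67 mm. The highest readings were about 13 N down and 11 N sideways. Readings came only at the end of each call, so a short peak in between could have been missed.
- **Button and moving rest:** The wrist and scene pictures show the button up in the next hole. The moving rest is at about y = +22 mm on the stand.
- **Board:** I gripped it at its middle, set it down until it carried about 7 N, then let go and moved clear. Its centre is at about x = -27 mm, y = -57 mm on the stand. The rests are then about 84 and 79 mm from its middle, and both ends stick out past them.
- **Disagreements:** The scene and wrist cameras differed by 2–5 mm on the board's near end, still well within the limits. Board flatness was judged only from the contact height and the pictures, not measured.
- **Other things:** In the last top view nothing else on the worktop appeared to have moved. I compared this by eye only.

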